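# Set up printed trailer parts for priming

## Task

Get the two printed model-trailer parts ready for priming: push the axle down past the orange sprung jaw of the spray clip until it sits fully home in both forks and the jaw has snapped shut over it, and lay the drawbar flat across the two cork blocks of the drying rest so that both carry it. Let go of both parts, and leave the paint jar, the two spare wheels and the sanding block where they are.

Things in the scene. Friction and masses are not known exactly. Their poses are not given: they have to be found in the camera images.
- axle: Loose axle of light grey resin, 60 g, 180 mm long: a round rod of 14 mm diameter along its own x, with a square flange (24 x 24 mm, 10 mm thick) at each end that keeps it from rolling. It starts flat on the felt with the rod's axis 12 mm above it. Origin: under the rod's middle, on the underside of the flanges.
- axle_center (a point): Middle of the axle, on the rod's axis (12 mm above the origin of axle).
- drawbar: Loose drawbar of light grey resin, 60 g, 210 mm long, 16 mm high: a straight bar 14 mm wide along its own x, with a cross-piece 56 mm wide (12 mm along x) at the -x end and a round eye of 30 mm diameter at the +x end; between them 152 mm of plain bar. It starts flat on the felt. Origin: centre of its underside.
- drawbar_center (a point): Middle of the drawbar, at half its height (8 mm above the origin of drawbar), near its centre of mass.
- clip: Fixed spray clip: dark grey base 85 (x) x 150 (y) x 12 mm, origin at the centre of its underside. The clipped rod lies along its y. Two light grey forks, 10 mm thick, stand at y = -45 and +45 mm, with 80 mm free between them for the gripper and nothing there above 30 mm. Fork prongs: the -x one is 77 mm high, then flares outward to x = -18 mm at 91 mm; the +x one is 65 mm high.
- clip_seat (a point): Where the middle of the axle's axis is when fully home: midway between the forks, 65 mm above the table. Each fork is a U-shaped seat 16 mm wide (clip x from -8 to +8 mm) with its floor 58 mm above the table. The axle may sit up to 15 mm off along the clip's y.
- jaw (a joint): Angle of the orange sprung jaw on the clip's +x side (rad): 0 shut, to 0.5 swung outward. Two orange fingers 9 mm thick at y = -55.5 and +55.5 mm on a hinge shaft along y (x = 16 mm, 24 mm above the table). The spring holds it shut (0.16 N m, plus 0.6 N m/rad). A rod pressed straight down swings it open by about 0.1 rad (5 to 15 N in all); it snaps back to 0 over the seated rod.
- jaw_nose (a point): Tip of the jaw's noses (midway between the two fingers): when shut at x = +2 mm in the clip's frame, 74.5 mm above the table, so it overhangs the seat. From the tips the fingers slope up and outward to x = 12 mm at 92 mm height, so the open mouth is about 30 mm wide at the top.
- rests: Fixed drying rest: plywood board 80 (x) x 190 (y) x 10 mm carrying two cork blocks; origin at the centre of its underside. The blocks' tops are 50 mm above the table and the gap between them is 84 mm along y.
- cork_a: Cork block at the rest's +y side, 50 (x) x 36 (y) x 40 mm, fixed; origin at the centre of its underside, 60 mm from the rest's centre and 10 mm above the table.
- cork_b: Cork block at the rest's -y side, same size, origin 60 mm the other way.
- paint_jar: Bystander: glass jar with blue cap, 42 mm diameter, 50 mm high; origin at the centre of its underside.
- wheel_a: Bystander: spare dark grey wheel lying flat, 72 mm diameter, 24 mm high at the hub; origin at the centre of its underside.
- wheel_b: Bystander: second spare wheel, same as the first.
- sanding_block: Bystander: blue sanding block 70 x 35 x 22 mm; origin at the centre of its underside.

How it is judged:
By the outcome, as a careful person would: the job done as asked, in the order asked, and still so for the second after the job is handed in, with the robot touching nothing.
It also fails if it takes over 51 s, if anything falls off the work surface, if the arm or the gripper's body presses on something with over 40 N, if the wrist force passes 120 N, or if a joint passes its speed limit or range.

## Robot

A 6-joint arm with a two-finger parallel gripper is mounted at the origin on the work surface. World frame = base frame: x ahead of the robot, y to its left, z up, the work surface at z = 0. Lengths are in m, angles in degrees, forces in N, time in s.
With the tool pointing down it reaches from about 0.4 to 0.825 m from the base axis. Payload 7 kg.
Tool frame: the origin (TCP) lies midway between the tips of the shut fingers; the grasp point (between the pads) lies r.grip_depth behind it (r.grip_depth is the distance from the TCP to the grasp point, in m); z points along the fingers, y is the line along which they close (so a half turn about z gives the same grasp; the last joint's range is limited). The gripper opens to 88 mm and grips with 3 to 60 N. Pads are 19 mm wide; open, the fingers measure 130 mm over their backs; the gripper's body (78 mm by 193 mm) begins 47 mm behind the grasp point.
Start: joints at [-59.181, 20.546, 0.682, 0, -70.136, -16.507], TCP at [0.167, -0.654, 0.227] pointing down, gripper open.
Joint ranges: [-176.03, 176.03], [-82.01, 121.73], [-58.28, 71.71], [-173.87, 95.51], [-174.79, -0.11], [-173.66, 173.66]. Speed limits (degrees/s): [136.94, 136.94, 172.46, 180, 180, 180].

## Interface

Orientations are given as [roll, pitch, yaw] about the fixed x, y, z axes, in that order (R = Rz(yaw) Ry(pitch) Rx(roll)).
In Python, from plant import r gives the robot as it stands.
- The arm moves only by the shell command python3 drive.py 'ROWS' [OPENING] [FORCE]. ROWS is a JSON list of rows, 1 to 12 of them, each of 6 numbers: dx, dy, dz in m, then a rotation vector rx, ry, rz in degrees; each row is the pose to reach, as a shift and turn from the pose commanded when the command began, along the tool's axes at that moment; what a row does not reach only later rows make up. A row lasts 1/12 s, in which the tool goes at most 0.0417 m and 7.16 degrees, less where a joint would pass 70% of its speed; a pose out of reach is approached as far as the arm can. OPENING is the finger opening in m, set as the command begins (- or left out keeps the last). The fingers move at their own pace and stop on an object; FORCE is the grip in N (left out, the last holds). Time passes only in rows, so rows that do not move let the fingers close. It prints the time, the measured TCP pose, the force, the opening and the grip force at its end.
- r.get_state(): the state, without advancing time (a new reading comes with each control period).
- r.capture(name): name is "side" or "top" or "wrist"; returns a dict with "frame" (384x512x3 uint8, red, green, blue), "z_map" (384x512 float32, m along the optical axis (not along the pixel's ray), 0 where there is no reading), "fx", "fy", "cx", "cy" (pixels), "cam_to_world" (4x4, takes a point from camera to world coordinates). Camera axes: x right, y down, z forward; pixel columns grow to the right and rows downward; lengths in m; the calibration is good to about 2 mm. The wrist camera is an equidistant fisheye: a pixel r from the principal point sees the ray r / f radians off the axis. A picture is of the moment at which its call begins.
- r.close_job(): hands the job in; it is judged then, once.
The state is a dict: "time_s": time; "joints": joint angles; "qd": joint speeds; "joint_torque": joint torques, N m; "tcp_pos": TCP position; "eef_rot": TCP orientation; "contact_force": force on the tool from outside, world axes, zero at the start; "moment": the same for the moment, N m; "gripper_width": finger opening in m; "gripper_force": force on a finger pad.
Only numpy, scipy, OpenCV 4.12 (cv2) and the standard library are available. Lean on these libraries where they do the work, as an engineer would, in place of code of your own. Each camera call takes 0.05 s, during which the arm holds its last target. There are 200 camera calls.

## Working session

There is one attempt and no reset: what is moved stays moved. The work goes in short steps, Python scripts to look and compute and a shell command to move; the robot and the scene stay as the last step left them, time stands still between calls to the robot, and variables do not carry over. Pictures are saved under pics/ and viewed, at most 10 in all, crops included, and the job is handed in when it is done.

```bash
ls; mkdir -p pics; cat > h.py <<'E'
import numpy as np, cv2
from plant import r
def cloud(c):
    z=c["z_map"]; v,u=np.mgrid[:z.shape[0],:z.shape[1]]
    P=np.stack([(u-c["cx"])/c["fx"]*z,(v-c["cy"])/c["fy"]*z,z],-1)
    M=np.array(c["cam_to_world"]); W=P@M[:3,:3].T+M[:3,3]; W[z==0]=np.nan
    return W
def ray(c,u,v,h):
    M=np.array(c["cam_to_world"]); d=M[:3,:3]@np.array([(u-c["cx"])/c["fx"],(v-c["cy"])/c["fy"],1.])
    o=M[:3,3]; return o+d*(h-o[2])/d[2]
def save(n,im): cv2.imwrite(f"pics/{n}.png",im[...,::-1])
E
python3 - <<'E'
from h import *
import pickle
t=r.capture("top"); s=r.capture("side"); pickle.dump((t,s),open("a.pkl","wb"))
save("top0",t["frame"]);save("side0",s["frame"])
print(r.get_state(),r.grip_depth)
for c in(t,s): print(c["fx"],c["cx"],c["cy"],np.array(c["cam_to_world"]).round(3).tolist(),(c["z_map"]>0).mean())
E
```

```text
drive.py
pics
plant.py
{'time_s': 0.1, 'joints': array([-5.91789879e+01,  2.05870999e+01,  6.40140746e-01, -1.94434051e-02,
       -7.01387153e+01, -1.65075272e+01]), 'qd': array([ 0.0436292 , -0.1303436 ,  0.16405172,  0.039199  , -0.09457292,
        0.00082883]), 'joint_torque': array([-2.08824531e-03, -5.84164202e+01,  2.93748432e+01,  7.01557651e+00,
        1.00290249e-02, -5.39653570e-05]), 'tcp_pos': array([ 0.16675435, -0.65361216,  0.22572214]), 'eef_rot': array([ 1.79912663e+02, -6.82031065e-03, -1.65693129e+02]), 'contact_force': array([-0.30139846, -0.6096986 ,  0.04270607]), 'moment': array([ 0.00666252,  0.02052118, -0.00772975]), 'gripper_force': 0.0, 'gripper_width': 0.08775267034492182} 0.0188
480.6890521685414 253.66081219809584 183.6915184768661 [[-0.029, -0.995, 0.091, 0.508], [-1.0, 0.028, -0.005, -0.006], [0.002, -0.091, -0.996, 1.487], [0.0, 0.0, 0.0, 1.0]] 0.9961496988932291
430.5964961266754 255.66267717989146 194.8768582997563 [[-0.861, -0.379, 0.338, 0.236], [-0.508, 0.646, -0.57, 0.65], [-0.002, -0.663, -0.749, 0.935], [0.0, 0.0, 0.0, 1.0]] 0.9959055582682291
```

View pics/top0.png

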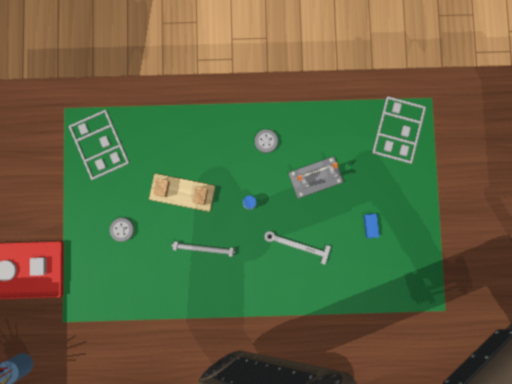

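View pics/side0.png

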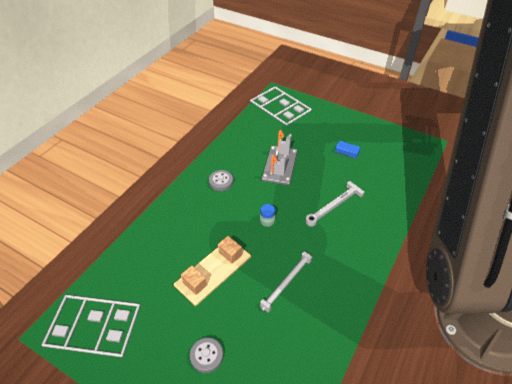

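The top view shows the axle from (175,246) to (233,252), the drawbar eye at (269,237) with its cross-piece at (326,254), the clip at (316,177), the rest at (182,192) and the jar at (250,202). The side view agrees. Next I'll measure them in both views.

```bash
cat > m.py <<'E'
from h import *
import pickle
cs=pickle.load(open("a.pkl","rb"))
rois={"top":dict(axle=(166,234,242,262),draw=(260,228,336,268),clip=(284,150,348,202),rest=(145,168,220,216),jar=(240,192,260,212)),
"side":dict(axle=(255,248,316,314),draw=(300,178,368,228),clip=(258,125,302,188),rest=(170,232,254,306),jar=(256,202,278,230))}
for n,c in zip(("top","side"),cs):
    W=cloud(c); hsv=cv2.cvtColor(c["frame"],cv2.COLOR_RGB2HSV)
    green=(hsv[...,0]>45)&(hsv[...,0]<80)&(hsv[...,1]>110)
    print(n,"felt z",np.nanmedian(W[...,2][green]))
    for k,(a,b,d,e) in rois[n].items():
        m=np.zeros(green.shape,bool); m[b:e,a:d]=~green[b:e,a:d]
        if k in("axle","draw"): m&=(hsv[...,1]<70)&(hsv[...,2]>90)
        nl,l,st,ce=cv2.connectedComponentsWithStats(m.astype(np.uint8)); i=1+st[1:,4].argmax(); m=l==i
        P=W[m]; P=P[~np.isnan(P[:,0])]
        rc=cv2.minAreaRect((P[:,:2]*1000).astype(np.float32))
        print(k,m.sum(),"z pct",np.percentile(P[:,2],[5,50,95]).round(3),"rect mm",np.round(rc[0]),np.round(rc[1]),round(rc[2],1),"med",np.median(P,0).round(3))
        if k=="rest":
            Q=P[(P[:,2]>.042)]; 
            _,lab,cen=cv2.kmeans(Q[:,:2].astype(np.float32),2,None,(3,50,1e-5),5,0)
            for j in(0,1):
                q=Q[lab[:,0]==j]; print("  cork",cen[j],np.median(q[:,2]).round(4),cv2.minAreaRect((q[:,:2]*1000).astype(np.float32)))
        if k=="clip":
            o=(hsv[...,1]>130)&((hsv[...,0]<20))&m; 
            Q=W[o]; _,lab,cen=cv2.kmeans(Q[:,:2].astype(np.float32),2,None,(3,50,1e-5),5,0); print("  orange",o.sum(),cen,[Q[lab[:,0]==j].mean(0).round(3) for j in(0,1)])
            Q=P[(P[:,2]>.05)]; print("  high",len(Q),Q.mean(0))
            Q=P[(P[:,2]<.02)]; print("  base",cv2.minAreaRect((Q[:,:2]*1000).astype(np.float32)),np.median(Q[:,2]))
E
python3 m.py
python3 - <<'E'
from h import *
import pickle
t,s=pickle.load(open("a.pkl","rb"))
a=cv2.resize(t["frame"][145:207,280:350],None,fx=8,fy=8,interpolation=2)
b=cv2.resize(s["frame"][120:195,250:310],None,fx=8,fy=8,interpolation=2)[:496]
save("clips",np.hstack([a,b])[:, :800] if 0 else cv2.resize(np.hstack([a,b]),(800,380)))
E
```

```text
top felt z 0.0008254116262884637
axle 384 z pct [-0.001  0.016  0.025] rect mm [448. 146.] [191.  29.] 82.1 med [0.449 0.148 0.016]
draw 525 z pct [-0.002  0.014  0.021] rect mm [ 458. -142.] [206.  60.] 66.2 med [ 0.448 -0.15   0.014]
clip 1433 z pct [0.003 0.013 0.075] rect mm [ 659. -207.] [ 89. 158.] 18.0 med [ 0.656 -0.205  0.013]
  orange 34 [[ 0.6493354  -0.14838938]
 [ 0.68692017 -0.25823694]] [array([ 0.649, -0.148,  0.085]), array([ 0.687, -0.258,  0.065])]
  high 139 [ 0.65701625 -0.20561809  0.07420559]
  base ((659.029052734375, -207.46826171875), (89.28601837158203, 158.09483337402344), 17.989612579345703) 0.011986046112716364
rest 1823 z pct [-0.     0.01   0.052] rect mm [623. 210.] [200.  88.] 77.1 med [0.621 0.208 0.01 ]
  cork [0.6369096 0.2669095] 0.0496 ((636.9476928710938, 267.6851501464844), (37.0760498046875, 49.53875732421875), 76.35620880126953)
  cork [0.60988873 0.15035795] 0.0498 ((609.7503051757812, 150.66177368164062), (36.181365966796875, 49.638572692871094), 75.75032043457031)
jar 176 z pct [-0.002  0.049  0.054] rect mm [587.   2.] [43. 44.] 88.3 med
[... 423 characters left out ...]
y([ 0.65 , -0.145,  0.067]), array([ 0.686, -0.256,  0.066])]
  high 240 [ 0.65342965 -0.19867974  0.06960864]
  base ((670.5220947265625, -244.23941040039062), (88.38691711425781, 245.3402862548828), 18.1544246673584) 0.012315781400924875
rest 2432 z pct [0.003 0.012 0.052] rect mm [625. 208.] [200.  96.] 77.7 med [0.614 0.219 0.012]
  cork [0.63294166 0.2717379 ] 0.0501 ((634.2276000976562, 270.2314453125), (36.927490234375, 51.788673400878906), 75.92845153808594)
  cork [0.6063872 0.1550986] 0.0502 ((608.0677490234375, 153.05850219726562), (37.77952194213867, 52.38969421386719), 77.04475402832031)
jar 316 z pct [0.001 0.039 0.053] rect mm [591. -12.] [42. 81.] 29.9 med [0.579 0.013 0.039]
```

View pics/clips.png

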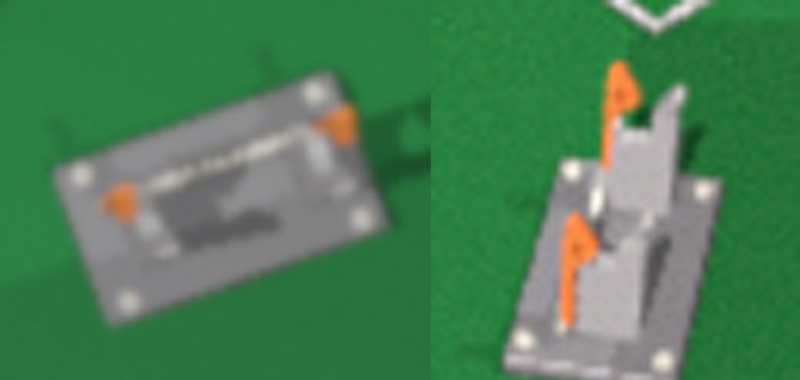

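The picture shows the jaw (orange) on the clip's world +x side, so clip +x is at about 18° yaw. The forks are inboard of the two fingers. I'll move over the clip and use the wrist camera for a closer look.

```bash
cat >> h.py <<'E'
from scipy.spatial.transform import Rotation as Ro
def go(x,y,z,yaw):
    s=r.get_state(); R=Ro.from_euler("xyz",s["eef_rot"],degrees=True)
    d=R.inv().apply(np.array([x,y,z])-s["tcp_pos"])
    q=(R.inv()*Ro.from_euler("xyz",[180,0,yaw],degrees=True)).as_rotvec(degrees=True)
    print("t",round(s["time_s"],2),"row",d.round(4),q.round(2),"rows",int(np.ceil(max(np.linalg.norm(d)/.0417,np.linalg.norm(q)/7.16))))
E
python3 drive.py '[[-0.04,0.024,-0.006,0,0,-7],[-0.08,0.048,-0.012,0,0,-14],[-0.12,0.071,-0.018,0,0,-21],[-0.16,0.095,-0.024,0,0,-28],[-0.2,0.119,-0.03,0,0,-35],[-0.23,0.137,-0.035,0,0,-42],[-0.26,0.155,-0.04,0,0,-49]]' 0.08
python3 -c "
from h import *
go(.60,-.22,.30,-72)"
```

```text
time_s: 0.68
tcp_pos: [0.3718, -0.4474, 0.2647]
eef_rot: [180.0, 0.0, -116.4]
contact_force: [1.1, -1.3, -0.1]
gripper_width: 0.08
gripper_force: 0.0
t 0.68 row [-0.3051 -0.1036 -0.0353] [ 2.000e-02  2.000e-02 -4.435e+01] rows 8
```

```bash

python3 drive.py '[[-0.035,-0.012,-0.005,0,0,-6],[-0.07,-0.024,-0.01,0,0,-12],[-0.11,-0.037,-0.015,0,0,-18],[-0.15,-0.05,-0.02,0,0,-24],[-0.19,-0.064,-0.025,0,0,-30],[-0.23,-0.078,-0.03,0,0,-36],[-0.27,-0.091,-0.035,0,0,-42],[-0.305,-0.104,-0.035,0,0,-44.4],[-0.305,-0.104,-0.035,0,0,-44.4],[-0.305,-0.104,-0.035,0,0,-44.4]]'
python3 - <<'E'
from h import *
import pickle
c=r.capture("wrist"); pickle.dump(c,open("w1.pkl","wb")); save("w1",c["frame"])
print({k:c[k] for k in("fx","fy","cx","cy")},np.array(c["cam_to_world"]).round(4).tolist())
E
```

```text
time_s: 1.52
tcp_pos: [0.602, -0.2213, 0.2983]
eef_rot: [179.9, 0.1, -72.1]
contact_force: [-0.3, -0.6, 0.8]
gripper_width: 0.0798
gripper_force: 0.0
{'fx': 297.3186396354542, 'fy': 297.3186396354542, 'cx': 253.91819097596039, 'cy': 185.41614719791568} [[-0.9519, -0.2965, -0.0774, 0.6221], [-0.3064, 0.9226, 0.2342, -0.2839], [0.0019, 0.2466, -0.9691, 0.4568], [0.0, 0.0, 0.0, 1.0]]
```

View pics/w1.png

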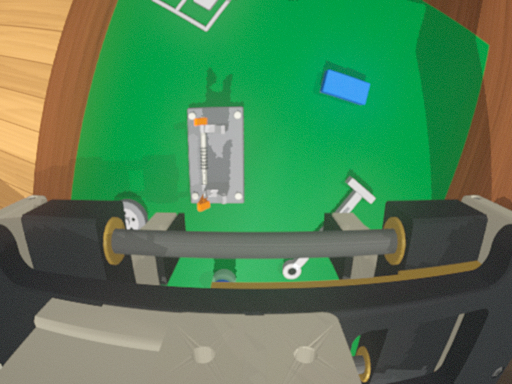

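The wrist view shows the clip base with corners near (189,107), (243,107), (243,204) and (190,204), aligned with the tool. The orange jaw tips are at (201,122) and (204,205).

```bash
cat >> h.py <<'E'
def wdir(c):
    v,u=np.mgrid[:384,:512]; x=(u-c["cx"])/c["fx"]; y=(v-c["cy"])/c["fy"]; t=np.hypot(x,y)+1e-9
    return np.stack([x/t*np.tan(t),y/t*np.tan(t),np.ones_like(t)],-1)
def wcloud(c,h=None):
    M=np.array(c["cam_to_world"]); D=wdir(c)
    if h is None:
        z=np.where(c["z_map"]>0,c["z_map"],np.nan); return (D*z[...,None])@M[:3,:3].T+M[:3,3]
    W=D@M[:3,:3].T; return M[:3,3]+W*((h-M[2,3])/W[...,2])[...,None]
E
cat > mw.py <<'E'
from h import *
import pickle
c=pickle.load(open("w1.pkl","rb")); W=wcloud(c); hsv=cv2.cvtColor(c["frame"],cv2.COLOR_RGB2HSV)
g=(hsv[...,0]>45)&(hsv[...,0]<80)&(hsv[...,1]>110)
print("felt",np.nanmedian(W[:200][g[:200]][:,2]))
m=np.zeros(g.shape,bool); m[100:210,180:250]=~g[100:210,180:250]
m=cv2.morphologyEx(m.astype(np.uint8),cv2.MORPH_OPEN,np.ones((5,5)))>0
B=wcloud(c,.012); bm=m&(np.abs(W[...,2]-.012)<.004)
rc=cv2.minAreaRect((B[bm][:,:2]*1000).astype(np.float32)); print("base",rc,np.nanmedian(W[bm][:,2]))
T=pickle.load(open("a.pkl","rb"))[0]
a=np.radians(18); ex=np.array([np.cos(a),np.sin(a)]); ey=np.array([-ex[1],ex[0]]); o=np.array(rc[0])/1000
loc=lambda P:np.c_[(P[:,:2]-o)@ex,(P[:,:2]-o)@ey,P[:,2]]
L=loc(W[m]); 
for lo,hi in((.05,.068),(.068,.08),(.08,.1)):
    for sgn in(1,-1):
        q=L[(L[:,2]>lo)&(L[:,2]<hi)&(sgn*L[:,1]>0)]; print(lo,len(q),(np.percentile(q,[5,50,95],axis=0)*1000).round(1).tolist() if len(q) else 0)
om=(hsv[...,1]>130)&(hsv[...,0]<20); om[:90]=0; om[215:]=0; om[:,:180]=0; om[:,250:]=0
for sgn in(1,-1):
    q=loc(W[om]); q=q[sgn*q[:,1]>0]; print("orange",len(q),(np.percentile(q,[0,50,100],axis=0)*1000).round(1).tolist())
E
python3 mw.py
```

```text
felt 0.0012199373226458032
base ((656.97119140625, -202.73458862304688), (85.08918762207031, 147.9200439453125), 17.640562057495117) 0.012339399477024893
0.05 173 [[-18.0, 40.5, 50.9], [1.3, 43.0, 58.7], [13.2, 51.8, 66.7]]
0.05 121 [[-20.1, -49.8, 51.4], [2.5, -45.4, 58.5], [11.0, -40.6, 65.6]]
0.068 72 [[-20.2, 40.6, 70.2], [2.2, 51.7, 76.5], [13.9, 59.2, 79.2]]
0.068 39 [[-18.4, -58.8, 73.8], [1.6, -51.1, 78.3], [4.4, -43.1, 79.7]]
0.08 153 [[-21.5, 40.9, 80.9], [-10.9, 50.6, 87.0], [15.0, 58.7, 91.7]]
0.08 155 [[-21.1, -59.1, 81.0], [4.3, -50.6, 88.5], [14.3, -40.1, 91.9]]
orange 120 [[2.1, 51.4, 51.6], [9.8, 53.9, 82.8], [17.0, 60.6, 92.9]]
orange 87 [[2.3, -59.5, 75.7], [8.4, -55.3, 86.5], [15.6, -50.8, 92.5]]
```

The wrist measurement puts the clip at (0.657, -0.203) with yaw 17.7°. The base measures 85.1 x 147.9 mm and the forks and jaw are symmetric at ±45 and ±55, all matching the given sizes. Now over to the axle.

```bash
python3 -c "
from h import *
go(.456,.205,.25,-98)"
```

```text
t 1.57 row [-0.4513  0.0074  0.049 ] [1.000e-01 2.000e-02 2.579e+01] rows 11
```

```bash

python3 drive.py '[[-0.04,0,0.004,0,0,2.5],[-0.08,0.001,0.009,0,0,5],[-0.12,0.002,0.013,0,0,7.5],[-0.16,0.003,0.018,0,0,10],[-0.2,0.004,0.022,0,0,12.5],[-0.24,0.004,0.026,0,0,15],[-0.28,0.005,0.03,0,0,17.5],[-0.32,0.005,0.035,0,0,20],[-0.36,0.006,0.04,0,0,22],[-0.4,0.007,0.045,0,0,24],[-0.44,0.007,0.049,0,0,25.8],[-0.451,0.007,0.049,0,0,25.8]]'
python3 drive.py '[[0,0,0,0,0,0],[0,0,0,0,0,0]]'
python3 - <<'E'
from h import *
import pickle
c=r.capture("wrist"); pickle.dump(c,open("w2.pkl","wb")); save("w2",c["frame"])
E
```

```text
time_s: 2.57
tcp_pos: [0.4553, 0.2063, 0.2501]
eef_rot: [180.0, 0.0, -98.2]
contact_force: [0.9, -0.0, 0.1]
gripper_width: 0.0798
gripper_force: 0.0
time_s: 2.73
tcp_pos: [0.4567, 0.2036, 0.2507]
eef_rot: [180.0, -0.0, -98.0]
contact_force: [0.7, -0.8, -0.3]
gripper_width: 0.0801
gripper_force: 0.0
```

View pics/w2.png

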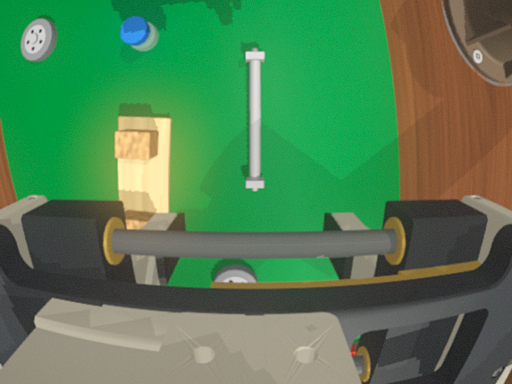

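The whole axle is visible, with flanges at (255,56) and (254,184). One cork block shows at (136,145).

```bash
cat > mo.py <<'E'
from h import *
import pickle,sys
def obj(c,roi,h):
    a,b,d,e=roi; hsv=cv2.cvtColor(c["frame"],cv2.COLOR_RGB2HSV); m=np.zeros((384,512),bool)
    m[b:e,a:d]=((hsv[...,1]<80)&(hsv[...,2]>90))[b:e,a:d]
    n,l,st,_=cv2.connectedComponentsWithStats(m.astype(np.uint8)); m=l==1+st[1:,4].argmax()
    return m,wcloud(c)[m],wcloud(c,h)[m]
if __name__=="__main__":
    c=pickle.load(open("w2.pkl","rb"))
    m,W,B=obj(c,(238,40,275,200),.018)
    print("z",np.nanpercentile(W[:,2],[5,50,95]).round(4)); rc=cv2.minAreaRect((B[:,:2]*1000).astype(np.float32)); print(rc)
    v,u=np.nonzero(m)
    k=(v>75)&(v<165); q=B[k][:,:2]; vx=cv2.fitLine(q.astype(np.float32),2,0,.01,.01).ravel(); print("rod dir",np.degrees(np.arctan2(vx[1],vx[0])),vx[2:])
    for lo,hi in((0,68),(175,400)): q=W[(v>lo)&(v<hi)&(W[:,2]>.02)]; print(q.mean(0))
E
python3 mo.py; python3 -c "
from h import *
go(.447,.147,.10,-98)"
```

```text
z [0.001  0.0183 0.0247]
((448.03680419921875, 149.4840545654297), (192.05641174316406, 24.690589904785156), 81.7361831665039)
rod dir 81.86766 [0.44780973 0.14950465]
[0.43529954 0.06612819 0.02394685]
[0.46021966 0.23236237 0.02401825]
t 2.78 row [0.0569 0.002  0.1508] [-0.01 -0.   -0.11] rows 4
```

```bash

python3 drive.py '[[0.02,0.001,0.03,0,0,0],[0.04,0.002,0.06,0,0,0.3],[0.054,0.002,0.095,0,0,0.3],[0.054,0.002,0.13,0,0,0.3],[0.054,0.002,0.165,0,0,0.3],[0.054,0.002,0.195,0,0,0.3],[0.054,0.002,0.215,0,0,0.3],[0.054,0.002,0.23,0,0,0.3],[0.054,0.002,0.235,0,0,0.3],[0.054,0.002,0.235,0,0,0.3],[0.054,0.002,0.235,0,0,0.3]]' 0.05
python3 -c "
from h import *
go(.448,.149,.004,-98.3)"
```

```text
time_s: 3.7
tcp_pos: [0.448, 0.1503, 0.0162]
eef_rot: [-180.0, 0.0, -98.5]
contact_force: [-0.3, -0.4, 1.0]
gripper_width: 0.0497
gripper_force: 0.0
t 3.7 row [ 0.0013 -0.0002  0.0122] [-0.02  0.01 -0.16] rows 1
```

```bash

python3 drive.py '[[0.001,0,0.006,0,0,0],[0.001,0,0.011,0,0,0],[0.001,0,0.012,0,0,0]]'
python3 drive.py '[[0,0,0,0,0,0],[0,0,0,0,0,0],[0,0,0,0,0,0],[0,0,0,0,0,0],[0,0,0,0,0,0],[0,0,0,0,0,0]]' 0 45
python3 drive.py '[[0,0,-0.01,0,0,0],[0,0,-0.025,0,0,0],[0,0,-0.05,0,0,0],[0,0,-0.085,0,0,0],[0,0,-0.125,0,0,0],[0,0,-0.155,0,0,0],[0,0,-0.18,0,0,0],[0,0,-0.19,0,0,0]]'
python3 -c "
from h import *
go(.657,-.2027,.18,-72.3)"
```

```text
time_s: 3.95
tcp_pos: [0.4473, 0.1499, 0.0036]
eef_rot: [-180.0, 0.0, -98.4]
contact_force: [0.8, -0.2, 0.2]
gripper_width: 0.05
gripper_force: 0.0
time_s: 4.45
tcp_pos: [0.4473, 0.15, 0.0038]
eef_rot: [-180.0, 0.0, -98.4]
contact_force: [-0.1, -1.1, 0.2]
gripper_width: 0.0156
gripper_force: 0.1
time_s: 5.12
tcp_pos: [0.4486, 0.1508, 0.1977]
eef_rot: [-179.8, 0.2, -98.4]
contact_force: [0.3, 0.2, -0.6]
gripper_width: 0.0124
gripper_force: 45.0
t 5.12 row [ 0.3195 -0.2575  0.0175] [ -0.29   0.17 -26.06] rows 10
```

The width reads 12.4 mm on a 14 mm rod, so the fingers were still closing as the lift began. I'll check where the rod sits in the fingers.

```bash
python3 - <<'E'
from h import *
import pickle
s=r.capture("side"); w=r.capture("wrist"); t=r.capture("top"); pickle.dump((s,w,t),open("g1.pkl","wb"))
print(r.get_state()["gripper_width"],r.get_state()["gripper_force"])
a=cv2.resize(s["frame"][120:345,200:400],(500,562)); b=cv2.resize(w["frame"][:,130:380],(300,461)); o=np.zeros((562,800,3),np.uint8); o[:,:500]=a; o[:461,500:]=b; save("g1",o)
E
```

```text
0.012880822984512482 44.997864961624146
```

View pics/g1.png

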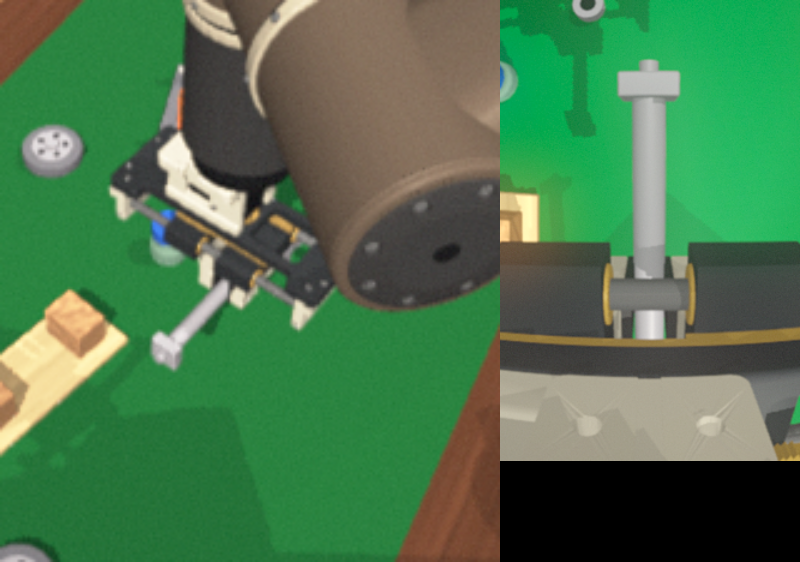

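The axle is held and runs along the tool x axis. I'll measure its height and tilt relative to the tool from the wrist and side views.

```bash
python3 - <<'E'
from h import *
import pickle
s,w,t=pickle.load(open("g1.pkl","rb")); st=r.get_state(); R=Ro.from_euler("xyz",st["eef_rot"],degrees=True); p=st["tcp_pos"]
print(p,st["eef_rot"])
for n,W,c,roi in(("w",wcloud(w),w,(220,45,300,235)),("s",cloud(s),s,(255,225,300,270)),("t",cloud(t),t,(160,170,250,270))):
    a,b,d,e=roi; q=R.inv().apply((W[b:e,a:d].reshape(-1,3)-p)); hsv=cv2.cvtColor(c["frame"],cv2.COLOR_RGB2HSV)[b:e,a:d].reshape(-1,3)
    k=(np.abs(q[:,1])<.013)&(np.abs(q[:,2])<.04)&(hsv[:,1]<80)&(np.abs(q[:,0])<.12); q=q[k]
    print(n,len(q))
    for lo in np.arange(-.11,.11,.02):
        z=q[(q[:,0]>=lo)&(q[:,0]<lo+.02)]
        if len(z)>8: print(round(lo,2),len(z),"top z(tool)",(np.percentile(z[:,2],10)*1000).round(1),"y",(z[:,1].mean()*1000).round(1),"xrange",(z[:,0].min()*1000).round(1),(z[:,0].max()*1000).round(1))
E
```

```text
[0.44713744 0.15009067 0.19378126] [-1.79970696e+02  7.48976779e-02 -9.84019461e+01]
w 5750
-0.01 677 top z(tool) -25.7 y -0.3 xrange 2.2 10.0
0.01 1043 top z(tool) -19.2 y -0.8 xrange 10.0 30.0
0.03 1061 top z(tool) -19.0 y -1.1 xrange 30.0 50.0
0.05 1106 top z(tool) -19.0 y -1.0 xrange 50.0 70.0
0.07 1724 top z(tool) -24.2 y -1.1 xrange 70.0 89.9
0.09 139 top z(tool) -16.0 y -1.3 xrange 90.1 95.9
s 382
-0.11 18 top z(tool) -17.6 y -0.5 xrange -95.0 -90.2
-0.09 133 top z(tool) -25.0 y 2.1 xrange -89.9 -70.3
-0.07 56 top z(tool) -19.9 y 1.8 xrange -69.7 -50.0
-0.05 57 top z(tool) -19.5 y 1.6 xrange -49.9 -30.5
-0.03 78 top z(tool) -22.2 y 1.2 xrange -29.8 -10.0
-0.01 40 top z(tool) -26.3 y -2.0 xrange -10.0 0.0
t 145
0.03 38 top z(tool) -19.4 y -2.8 xrange 31.1 49.9
0.05 40 top z(tool) -18.3 y -2.5 xrange 50.4 69.9
0.07 47 top z(tool) -23.5 y -1.8 xrange 71.0 89.8
0.09 18 top z(tool) -24.3 y -2.6 xrange 90.1 98.6
```

The axle is level, centred, and its axis sits 12 mm above the TCP. Seated at 65 mm, the TCP should read about 53 mm.

```bash
python3 -c "
from h import *
go(.656,-.203,.16,-72.3)"
```

```text
t 5.27 row [ 0.3188 -0.2582  0.0335] [ -0.05   0.07 -26.1 ] rows 10
```

```bash
python3 drive.py '[[0.02,-0.016,0.002,0,0,-1.7],[0.05,-0.041,0.005,0,0,-4],[0.08,-0.065,0.008,0,0,-6.6],[0.11,-0.089,0.011,0,0,-9],[0.14,-0.113,0.014,0,0,-11.5],[0.17,-0.138,0.017,0,0,-14],[0.2,-0.162,0.02,0,0,-16.5],[0.23,-0.186,0.023,0,0,-19],[0.26,-0.211,0.026,0,0,-21.5],[0.29,-0.235,0.03,0,0,-24],[0.31,-0.251,0.0335,0,0,-26.1],[0.319,-0.258,0.0335,0,0,-26.1]]'
python3 drive.py '[[0,0,0.01,0,0,0],[0,0,0.02,0,0,0],[0,0,0.025,0,0,0],[0,0,0.025,0,0,0]]'
cat > chk.py <<'E'
from h import *
import pickle
s=r.capture("side"); w=r.capture("wrist"); pickle.dump((s,w),open("g2.pkl","wb")); st=r.get_state(); print(st["tcp_pos"].round(4),st["eef_rot"].round(2),st["contact_force"].round(1))
a=np.radians(17.7); ex=np.array([np.cos(a),np.sin(a)]); ey=np.array([-ex[1],ex[0]]); o=np.array([.657,-.2027])
for n,W,c,u in(("w",wcloud(w),w,235),("s",cloud(s),s,384)):
    hsv=cv2.cvtColor(c["frame"],cv2.COLOR_RGB2HSV)
    L=np.stack([(W[...,:2]-o)@ex,(W[...,:2]-o)@ey,W[...,2]],-1)
    om=((hsv[...,1]>140)&(hsv[...,0]<18)&(np.abs(L[...,0])<.04)&(np.abs(L[...,1])<.07)&(L[...,2]<.1)&(L[...,2]>.06))
    om[u:]=0
    for sg in(1,-1):
        q=L[om&(sg*L[...,1]>0)]; print(n,"jaw",sg,len(q),(np.percentile(q,[5,50,95],axis=0)*1000).round(1).tolist() if len(q)>4 else 0)
        g=(hsv[...,1]<60)&(np.abs(L[...,0])<.02)&(sg*L[...,1]>.06)&(sg*L[...,1]<.078)&(L[...,2]>.035)&(L[...,2]<.2); g[u:]=0
        q=L[g]; print(n,"rod",sg,len(q),"x",(np.mean(q[:,0])*1000).round(1) if len(q) else 0,"top",(np.percentile(q[:,2],[50,90,97])*1000).round(1) if len(q) else 0)
        g=(hsv[...,1]<60)&(np.abs(L[...,0])<.02)&(sg*L[...,1]>.079)&(sg*L[...,1]<.095)&(L[...,2]>.035)&(L[...,2]<.2); g[u:]=0
        q=L[g]; print(n,"flange",sg,len(q),"x",(np.mean(q[:,0])*1000).round(1) if len(q) else 0,"top",(np.percentile(q[:,2],[50,90])*1000).round(1) if len(q) else 0)
E
python3 chk.py
```

```text
time_s: 6.27
tcp_pos: [0.6553, -0.2063, 0.1554]
eef_rot: [179.7, 0.1, -72.3]
contact_force: [0.1, 0.9, -0.3]
gripper_width: 0.0129
gripper_force: 45.0
time_s: 6.6
tcp_pos: [0.6542, -0.2019, 0.1326]
eef_rot: [179.8, 0.1, -72.3]
contact_force: [-0.3, 0.7, -0.8]
gripper_width: 0.013
gripper_force: 45.0
[ 0.6556 -0.2022  0.135 ] [ 1.7997e+02  1.0000e-02 -7.2210e+01] [ 1.  -0.4 -0.8]
w jaw 1 0 0
w rod 1 0 x 0 top 0
w flange 1 0 x 0 top 0
w jaw -1 162 [[8.1, -59.3, 85.3], [11.8, -55.3, 89.9], [16.4, -51.7, 92.5]]
w rod -1 1016 x -2.0 top [147.5 149.  149.5]
w flange -1 1338 x -1.9 top [153.4 154.4]
s jaw 1 36 [[3.4, 51.8, 62.6], [10.2, 58.5, 78.2], [15.4, 62.1, 91.4]]
s rod 1 16 x -4.6 top [147.3 149.8 151.1]
s flange 1 75 x -4.4 top [145.5 154.1]
s jaw -1 0 0
s rod -1 3 x 3.1 top [144.5 145.1 145.2]
s flange -1 1 x 6.1 top [135.9 135.9]
```

The arm was still settling during the captures, so I'll re-measure at rest.

```bash
python3 chk.py | grep -v " 0 "; python3 -c "
from h import *
go(.657,-.2027,.056,-72.3)"
```

```text
[ 0.6562 -0.2025  0.136 ] [-1.7994e+02 -3.0000e-02 -7.2220e+01] [-0.9  0.2 -0.4]
w jaw -1 135 [[9.2, -59.2, 85.6], [12.3, -55.6, 90.4], [16.2, -51.7, 92.4]]
w rod -1 1009 x -1.1 top [149.3 150.7 151.2]
w flange -1 1352 x -1.0 top [155.1 156.1]
s jaw 1 35 [[3.1, 52.2, 62.9], [10.7, 57.9, 78.5], [15.8, 61.8, 91.6]]
s rod 1 15 x -3.9 top [148.1 150.8 151.1]
s flange 1 77 x -2.5 top [148.6 156. ]
s rod -1 2 x 3.4 top [147.2 149.1 149.4]
s flange -1 4 x 8.0 top [140.1 143.3]
t 6.8 row [ 0.0004 -0.0006  0.08  ] [-0.06 -0.03  0.08] rows 2
```

```bash
python3 drive.py '[[0,-0.001,0.01,0,0,0],[0,-0.001,0.025,0,0,0],[0,-0.001,0.035,0,0,0],[0,-0.001,0.042,0,0,0],[0,-0.001,0.047,0,0,0],[0,-0.001,0.05,0,0,0],[0,-0.001,0.05,0,0,0]]' - 60
python3 drive.py '[[0,0,0.003,0,0,0],[0,0,0.006,0,0,0],[0,0,0.009,0,0,0],[0,0,0.012,0,0,0],[0,0,0.012,0,0,0]]'
```

```text
time_s: 7.38
tcp_pos: [0.6567, -0.203, 0.0845]
eef_rot: [180.0, 0.0, -72.3]
contact_force: [0.3, -0.3, -0.7]
gripper_width: 0.0125
gripper_force: 60.0
time_s: 7.8
tcp_pos: [0.6562, -0.2036, 0.0738]
eef_rot: [179.9, -0.0, -72.3]
contact_force: [-4.0, -2.5, 4.4]
gripper_width: 0.0125
gripper_force: 60.0
```

```bash
python3 drive.py '[[0,0,0.003,0,0,0],[0,0,0.006,0,0,0],[0,0,0.009,0,0,0],[0,0,0.012,0,0,0],[0,0,0.012,0,0,0]]'; python3 drive.py '[[0,0,0.002,0,0,0],[0,0,0.004,0,0,0],[0,0,0.005,0,0,0],[0,0,0.005,0,0,0]]'; python3 chk.py | grep -v " 0 "
```

```text
time_s: 8.22
tcp_pos: [0.6564, -0.2031, 0.0605]
eef_rot: [180.0, 0.0, -72.3]
contact_force: [-0.5, -1.5, -1.4]
gripper_width: 0.0122
gripper_force: 60.0
time_s: 8.55
tcp_pos: [0.6573, -0.2029, 0.0574]
eef_rot: [-180.0, -0.0, -72.3]
contact_force: [-3.7, 0.3, 8.7]
gripper_width: 0.0122
gripper_force: 60.0
[ 0.6573 -0.2029  0.0574] [-1.7996e+02 -3.0000e-02 -7.2260e+01] [-3.9  1.2  9.1]
w jaw -1 691 [[3.3, -59.3, 75.6], [9.7, -55.3, 86.6], [15.4, -51.2, 92.1]]
w rod -1 1025 x -0.0 top [71.1 72.5 73. ]
w flange -1 1366 x 0.1 top [76.9 78. ]
s jaw 1 36 [[3.3, 53.9, 63.0], [10.5, 59.1, 78.5], [15.5, 62.4, 91.0]]
s rod 1 15 x -1.1 top [71.6 74.2 75.5]
s flange 1 65 x -2.0 top [71.4 78.6]
s jaw -1 14 [[3.3, -59.3, 73.2], [7.6, -52.7, 79.9], [13.7, -50.3, 85.6]]
```

The rod top reads 73 mm and the flange tops 78 mm at both ends. The jaw noses are back over the rod, and the contact force is 9 N against the floor. I'll press a little more, let go and retreat.

```bash
python3 drive.py '[[0,0,0.002,0,0,0],[0,0,0.004,0,0,0],[0,0,0.004,0,0,0]]'; python3 drive.py '[[0,0,-0.003,0,0,0],[0,0,-0.006,0,0,0],[0,0,-0.006,0,0,0],[0,0,-0.006,0,0,0],[0,0,-0.006,0,0,0]]' 0.045
python3 drive.py '[[0,0,-0.01,0,0,0],[0,0,-0.03,0,0,0],[0,0,-0.06,0,0,0],[0,0,-0.1,0,0,0],[0,0,-0.14,0,0,0],[0,0,-0.17,0,0,0],[0,0,-0.19,0,0,0],[0,0,-0.19,0,0,0],[0,0,-0.19,0,0,0]]' 
python3 chk.py | grep -v " 0 "; python3 -c "
from h import *
go(.4575,-.085,.22,-104)"
```

```text
time_s: 8.9
tcp_pos: [0.6574, -0.2029, 0.057]
eef_rot: [-179.9, -0.1, -72.2]
contact_force: [-12.5, 6.7, 32.2]
gripper_width: 0.0124
gripper_force: 60.0
time_s: 9.32
tcp_pos: [0.6568, -0.2029, 0.0575]
eef_rot: [180.0, 0.0, -72.3]
contact_force: [-1.3, -0.2, 0.3]
gripper_width: 0.04
gripper_force: 0.0
time_s: 10.07
tcp_pos: [0.6575, -0.203, 0.2502]
eef_rot: [-179.8, -0.1, -72.3]
contact_force: [1.0, -0.7, -0.2]
gripper_width: 0.0455
gripper_force: 0.0
[ 0.6563 -0.2028  0.2473] [ 1.7993e+02  5.0000e-02 -7.2300e+01] [ 0.5  0.2 -1.1]
w jaw 1 112 [[4.0, 51.5, 68.4], [9.6, 52.9, 82.2], [14.7, 59.1, 90.7]]
w rod 1 141 x -0.7 top [71.2 72.8 73.2]
w flange 1 23 x -0.5 top [61.6 64.8]
w jaw -1 77 [[3.6, -58.8, 77.0], [8.8, -55.5, 86.1], [16.4, -51.8, 92.1]]
w rod -1 192 x -0.2 top [71.2 72.7 73.4]
w flange -1 238 x 0.3 top [77.2 78.3]
s jaw 1 34 [[3.3, 54.1, 65.0], [10.5, 58.7, 78.4], [15.4, 60.9, 90.6]]
s rod 1 14 x -1.5 top [71.7 74.5 75.3]
s flange 1 65 x -2.0 top [70.5 78.8]
s jaw -1 30 [[4.8, -59.7, 66.5], [11.1, -53.4, 78.6], [16.4, -49.3, 91.1]]
s rod -1 17 x -0.9 top [71.8 77.2 77.6]
s flange -1 37 x -2.6 top [74.3 78.6]
t 10.17 row [-0.1727  0.1536  0.0276] [8.00e-02 3.00e-02 3.17e+01] rows 6
```

The axle is home and released: rod tops read about 73 mm at both ends and the jaw is shut. Next, look at the drawbar.

```bash
python3 drive.py '[[-0.02,0.018,0,0,0,4],[-0.05,0.044,0,0,0,9],[-0.08,0.071,0,0,0,15],[-0.11,0.098,0,0,0,21],[-0.14,0.124,0,0,0,27],[-0.16,0.142,0,0,0,31],[-0.173,0.154,0,0,0,31.7],[-0.173,0.154,0,0,0,31.7],[-0.173,0.154,0,0,0,31.7],[-0.173,0.154,0,0,0,31.7]]' 0.06
python3 - <<'E'
from h import *
import pickle
c=r.capture("wrist"); pickle.dump(c,open("w3.pkl","wb")); save("w3",c["frame"])
E
```

```text
time_s: 11.0
tcp_pos: [0.4577, -0.0851, 0.2477]
eef_rot: [180.0, -0.0, -103.9]
contact_force: [0.1, -0.5, 0.3]
gripper_width: 0.06
gripper_force: 0.0
```

View pics/w3.png

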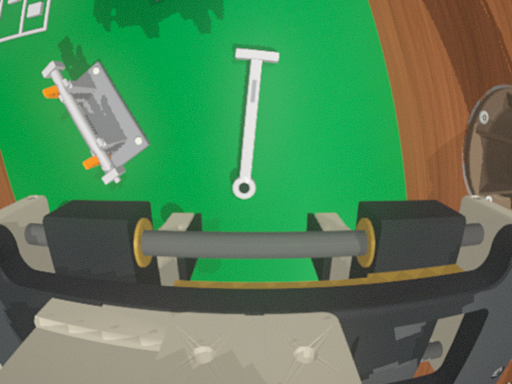

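The drawbar's cross-piece is at (257,56) and its eye at (244,187). The axle lies in the clip at (85,125) under both orange fingers.

```bash
python3 - <<'E'
from mo import *
c=pickle.load(open("w3.pkl","rb")); m,W,B=obj(c,(225,42,290,203),.017)
print("z",np.nanpercentile(W[:,2],[5,50,95]).round(4)); v,u=np.nonzero(m)
B=B[:,:2]; k=(v>75)&(v<165); l=cv2.fitLine(B[k].astype(np.float32),2,0,.01,.01).ravel(); d=l[:2]*np.sign(l[1]); print("dir",np.degrees(np.arctan2(d[1],d[0])))
s=(B-l[2:])@d; a,b=np.percentile(s,[.3,99.7]); print("len",b-a,"mid",l[2:]+d*(a+b)/2, "width",np.percentile((B[k]-l[2:])@[-d[1],d[0]],[2,98]))
# rest from w2 partial and top/side
E
python3 -c "
from h import *
go(.448,-.146,.02,-106.5)"
```

```text
z [0.0009 0.0162 0.0177]
dir 70.264244
len 0.19966328320620075 mid [ 0.45070332 -0.13439983] width [-0.00775163  0.00775801]
t 11.05 row [ 0.0613 -0.0053  0.2276] [ 0.06 -0.04  2.52] rows 6
```

```bash
python3 - <<'E'
from mo import *
c=pickle.load(open("w3.pkl","rb")); m,W,B=obj(c,(225,42,290,203),.017); v,u=np.nonzero(m)
print(c["frame"][44:200:8,250].tolist()[:3], v.min(),v.max())
t=W[:,2]>.014
for lo,hi in((40,60),(60,80),(80,100),(120,130),(150,160),(172,205)):
    q=W[(v>=lo)&(v<hi)&t]; print(lo,len(q),q.mean(0).round(4),q.min(0).round(4),q.max(0).round(4))
tc=pickle.load(open("a.pkl","rb"))[0]
hsv=cv2.cvtColor(tc["frame"],cv2.COLOR_RGB2HSV); mm=np.zeros((384,512),bool); mm[228:268,258:336]=((hsv[...,1]<90)&(hsv[...,2]>90))[228:268,258:336]
vv,uu=np.nonzero(mm); P=np.array([ray(tc,a,b,.016) for a,b in zip(uu,vv)]); k=(uu>278)&(uu<316)
l=cv2.fitLine(P[k,:2].astype(np.float32),2,0,.01,.01).ravel(); d=l[:2]*np.sign(l[1]); s=(P[:,:2]-l[2:])@d; print("top dir",np.degrees(np.arctan2(d[1],d[0])),s.min(),s.max(),"mid",l[2:]+d*(s.min()+s.max())/2)
E
```

```text
[[49, 170, 95], [231, 231, 229], [117, 140, 122]] 48 198
40 377 [ 0.4195 -0.2221  0.0163] [ 0.392  -0.2356  0.014 ] [ 0.4461 -0.2096  0.0186]
60 221 [ 0.4244 -0.2029  0.0163] [ 0.3941 -0.2158  0.0142] [ 0.4357 -0.1891  0.0185]
80 203 [ 0.4349 -0.1774  0.0169] [ 0.4247 -0.1904  0.0145] [ 0.4446 -0.164   0.0201]
120 99 [ 0.4505 -0.1338  0.0165] [ 0.4424 -0.1407  0.0145] [ 0.458  -0.1268  0.0187]
150 105 [ 0.4646 -0.0963  0.0165] [ 0.4558 -0.1036  0.0146] [ 0.4729 -0.089   0.0185]
172 377 [ 0.4787 -0.0563  0.0164] [ 0.4648 -0.0757  0.0144] [ 0.4947 -0.0386  0.0188]
top dir 69.86547 -0.09927441106764236 0.10568610297314848 mid [ 0.45208807 -0.13724841]
```

```bash
python3 -c "
from h import *
go(.450,-.136,.004,-109.7)"
```

```text
t 11.05 row [ 0.0511 -0.0049  0.2436] [ 0.06 -0.04  5.72] rows 6
```

```bash
python3 drive.py '[[0.015,-0.002,0.02,0,0,2],[0.035,-0.004,0.05,0,0,4],[0.051,-0.005,0.085,0,0,5.7],[0.051,-0.005,0.125,0,0,5.7],[0.051,-0.005,0.16,0,0,5.7],[0.051,-0.005,0.19,0,0,5.7],[0.051,-0.005,0.21,0,0,5.7],[0.051,-0.005,0.225,0,0,5.7],[0.051,-0.005,0.235,0,0,5.7],[0.051,-0.005,0.241,0,0,5.7],[0.051,-0.005,0.2435,0,0,5.7],[0.051,-0.005,0.2435,0,0,5.7]]'
python3 drive.py '[[0,0,0,0,0,0],[0,0,0,0,0,0],[0,0,0,0,0,0],[0,0,0,0,0,0],[0,0,0,0,0,0],[0,0,0,0,0,0],[0,0,0,0,0,0],[0,0,0,0,0,0],[0,0,0,0,0,0]]' 0 40
python3 drive.py '[[0,0,-0.008,0,0,0],[0,0,-0.025,0,0,0],[0,0,-0.05,0,0,0],[0,0,-0.085,0,0,0],[0,0,-0.12,0,0,0],[0,0,-0.145,0,0,0],[0,0,-0.16,0,0,0],[0,0,-0.165,0,0,0],[0,0,-0.165,0,0,0],[0,0,-0.165,0,0,0]]'
python3 -c "
from h import *
go(.622,.21,.20,-103)"
```

```text
time_s: 12.05
tcp_pos: [0.45, -0.1361, 0.0039]
eef_rot: [179.9, -0.0, -109.7]
contact_force: [0.0, -0.1, -0.7]
gripper_width: 0.06
gripper_force: 0.0
time_s: 12.8
tcp_pos: [0.4502, -0.1357, 0.0048]
eef_rot: [-180.0, 0.0, -109.7]
contact_force: [-0.2, 0.1, 2.0]
gripper_width: 0.0136
gripper_force: 40.0
time_s: 13.63
tcp_pos: [0.4495, -0.1356, 0.1691]
eef_rot: [180.0, 0.0, -109.7]
contact_force: [-0.9, 0.0, -0.7]
gripper_width: 0.0136
gripper_force: 40.0
t 13.63 row [-0.3836 -0.0459 -0.0309] [ 0.04  0.01 -6.7 ] rows 10
```

The drawbar is held, width 13.6 mm. Moving to the rest.

```bash
python3 drive.py '[[-0.02,-0.002,-0.002,0,0,-0.5],[-0.05,-0.006,-0.004,0,0,-1],[-0.085,-0.01,-0.007,0,0,-1.5],[-0.12,-0.014,-0.01,0,0,-2],[-0.16,-0.019,-0.013,0,0,-3],[-0.2,-0.024,-0.016,0,0,-3.5],[-0.24,-0.029,-0.02,0,0,-4],[-0.28,-0.034,-0.023,0,0,-5],[-0.32,-0.038,-0.026,0,0,-5.5],[-0.35,-0.042,-0.03,0,0,-6],[-0.37,-0.045,-0.03,0,0,-6.7],[-0.3836,-0.046,-0.03,0,0,-6.7]]'
python3 drive.py '[[0,0,0.02,0,0,0],[0,0,0.045,0,0,0],[0,0,0.065,0,0,0],[0,0,0.075,0,0,0],[0,0,0.08,0,0,0],[0,0,0.08,0,0,0],[0,0,0.08,0,0,0],[0,0,0.08,0,0,0]]'
python3 - <<'E'
from h import *
import pickle
w=r.capture("wrist"); s=r.capture("side"); pickle.dump((w,s),open("g3.pkl","wb"))
o=np.zeros((384,800,3),np.uint8); o[:,:400]=w["frame"][:,60:460]; o[:,400:]=cv2.resize(s["frame"][170:320,120:276],(400,384)); save("g3",o)
st=r.get_state(); p=st["tcp_pos"]; R=Ro.from_euler("xyz",st["eef_rot"],degrees=True); print(p,st["eef_rot"])
W=wcloud(w); q=R.inv().apply((W.reshape(-1,3)-p)); hsv=cv2.cvtColor(w["frame"],cv2.COLOR_RGB2HSV).reshape(-1,3)
k=(np.arange(len(q))<235*512)&(hsv[:,1]<80)&(np.abs(q[:,2])<.03)&(np.abs(q[:,1])<.035)&(q[:,0]>.02)&(q[:,0]<.13); b=q[k]
for lo in np.arange(.02,.12,.02):
    z=b[(b[:,0]>=lo)&(b[:,0]<lo+.02)]
    if len(z): print("bar",lo.round(2),len(z),np.median(z,0).round(4),z[:,0].max().round(4))
k=(W[...,2]>.045)&(W[...,2]<.055)&(hsv[:,0].reshape(384,512)<25)&(hsv[:,1].reshape(384,512)>60); k[235:]=0
print("cork",k.sum(),cv2.minAreaRect((W[k][:,:2]*1000).astype(np.float32)),np.median(W[k][:,2]))
E
```

```text
time_s: 14.63
tcp_pos: [0.6227, 0.2118, 0.1967]
eef_rot: [179.8, -0.2, -102.9]
contact_force: [0.3, 0.1, -1.2]
gripper_width: 0.0136
gripper_force: 40.0
time_s: 15.3
tcp_pos: [0.6234, 0.2101, 0.121]
eef_rot: [-179.9, 0.1, -103.0]
contact_force: [-0.8, 0.0, -0.7]
gripper_width: 0.0138
gripper_force: 40.0
[0.6232351  0.21017503 0.12099055] [-1.79914080e+02  8.26385446e-02 -1.02991959e+02]
bar 0.02 1024 [ 0.0302  0.0003 -0.0118] 0.0399
bar 0.04 1089 [ 0.0499  0.0003 -0.0119] 0.0597
bar 0.06 1150 [ 0.0701  0.0004 -0.0116] 0.08
bar 0.08 3190 [ 0.0904  0.0004 -0.0114] 0.0983
cork 1628 ((608.548095703125, 153.46836853027344), (34.4972038269043, 50.33036804199219), 77.09319305419922) 0.05032046119900664
```

View pics/g3.png

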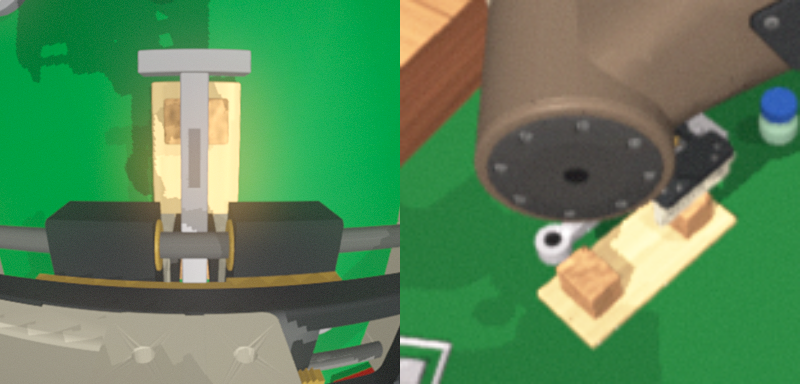

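The bar is level over the corks, centred side to side and about 6 mm too far towards the eye end. The cork top reads 50.3 mm and the bar's underside is about 4 mm below the TCP, so I'll lower to a TCP of about 54 mm with a 6 mm shift.

```bash
python3 drive.py '[[0.003,0,0.015,0,0,0],[0.006,0,0.03,0,0,0],[0.006,0,0.042,0,0,0],[0.006,0,0.05,0,0,0],[0.006,0,0.055,0,0,0],[0.006,0,0.059,0,0,0],[0.006,0,0.062,0,0,0],[0.006,0,0.0645,0,0,0],[0.006,0,0.0665,0,0,0],[0.006,0,0.0665,0,0,0],[0.006,0,0.0665,0,0,0]]'
```

```text
time_s: 16.32
tcp_pos: [0.6216, 0.2043, 0.0548]
eef_rot: [-179.9, 0.0, -103.0]
contact_force: [-2.4, -0.3, 7.6]
gripper_width: 0.0138
gripper_force: 40.0
```

It has contact at 7.6 N. Releasing and retreating.

```bash
python3 drive.py '[[0,0,0,0,0,0],[0,0,0,0,0,0],[0,0,0,0,0,0],[0,0,0,0,0,0],[0,0,0,0,0,0]]' 0.04
python3 drive.py '[[0,0,-0.01,0,0,0],[0,0,-0.03,0,0,0],[0,0,-0.06,0,0,0],[0,0,-0.095,0,0,0],[0,0,-0.13,0,0,0],[0,0,-0.16,0,0,0],[0,0,-0.18,0,0,0],[0,0,-0.185,0,0,0],[0,0,-0.185,0,0,0]]'
python3 drive.py '[[-0.01,0,0,0,0,0],[-0.025,0.02,0,0,0,0],[-0.04,0.05,0,0,0,0],[-0.06,0.08,0,0,0,0],[-0.06,0.1,0,0,0,0],[-0.06,0.1,0,0,0,0],[-0.06,0.1,0,0,0,0]]'
python3 - <<'E'
from h import *
import pickle
w=r.capture("wrist"); s=r.capture("side"); t=r.capture("top"); pickle.dump((w,s,t),open("g4.pkl","wb"))
o=np.zeros((384,800,3),np.uint8); o[:,:400]=w["frame"][:,60:460]; o[:,400:]=cv2.resize(t["frame"][110:280,150:350],(400,340)).__class__((384,400,3),np.uint8)*0; o[:340,400:]=cv2.resize(t["frame"][110:280,150:350],(400,340)); save("g4",o)
W=wcloud(w); p=np.array([.6222,.2105]); a=np.radians(77.); ey=np.array([np.cos(a),np.sin(a)]); ex=np.array([ey[1],-ey[0]])
hsv=cv2.cvtColor(w["frame"],cv2.COLOR_RGB2HSV); L=np.stack([(W[...,:2]-p)@ex,(W[...,:2]-p)@ey,W[...,2]],-1)
k=(hsv[...,1]<60)&(np.abs(L[...,0])<.04)&(np.abs(L[...,1])<.12)&(L[...,2]>.055)&(L[...,2]<.08); k[235:]=0; q=L[k]
for lo in np.arange(-.12,.12,.03):
    z=q[(q[:,1]>=lo)&(q[:,1]<lo+.03)]
    if len(z)>5: print(lo.round(2),len(z),np.median(z,0).round(4),z[:,1].min().round(4),z[:,1].max().round(4))
E
```

```text
time_s: 16.73
tcp_pos: [0.6213, 0.2041, 0.053]
eef_rot: [180.0, -0.0, -103.0]
contact_force: [0.5, -0.0, 1.2]
gripper_width: 0.0382
gripper_force: 0.0
time_s: 17.48
tcp_pos: [0.6221, 0.2045, 0.2412]
eef_rot: [-179.8, 0.2, -103.0]
contact_force: [0.2, 0.0, -0.2]
gripper_width: 0.0401
gripper_force: 0.0
time_s: 18.07
tcp_pos: [0.536, 0.2858, 0.237]
eef_rot: [179.9, -0.1, -102.9]
contact_force: [-0.0, -0.1, 0.7]
gripper_width: 0.0398
gripper_force: 0.0
-0.12 543 [-0.0019 -0.0965  0.0662] -0.1037 -0.0901
-0.09 352 [-0.0017 -0.0749  0.0661] -0.0899 -0.0604
-0.06 371 [-0.0018 -0.045   0.0665] -0.06 -0.03
-0.03 368 [-0.0015 -0.0151  0.0661] -0.0299 -0.0
0.0 357 [-0.0015  0.0157  0.0662] 0.0001 0.0299
0.03 347 [-0.0017  0.0446  0.0662] 0.0301 0.06
0.06 474 [-0.0019  0.076   0.0664] 0.0601 0.0897
```

View pics/g4.png

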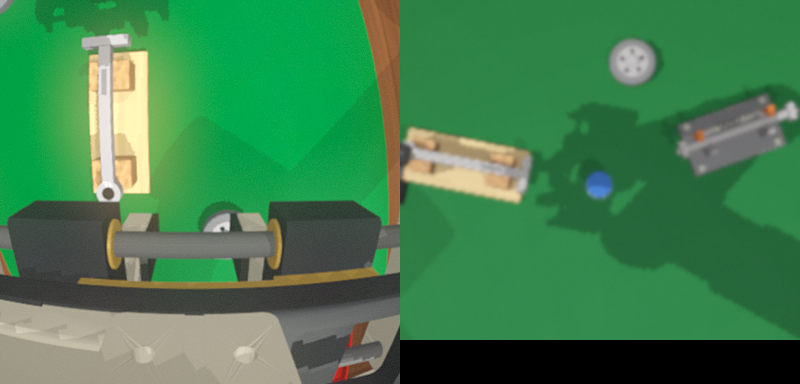

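The drawbar lies flat across both corks, with its top at 66.2 mm along its whole length. The axle is still in the clip and the jar and the wheels in view are in place, so I'm handing in.

```bash
python3 -c "
from plant import r
print(r.close_job())"
```

```text
the job is handed in; nothing more can be done
None
```

The job is handed in at about 18 s: the axle is fully home in both forks with the jaw shut over it, the drawbar lies flat on both cork blocks, both parts are released, and the arm never came near the jar, wheels or sanding block.

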